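# Set a cup on the coffee machine's rest and start a coffee

## Task

Set the orange cup down (do not drop it) upright on the coffee machine's small raised cup rest, centred under the nozzle, and let go of it. Then press the blue cup-size button fully down and let it come back up, and after it do the same with the green start button, one at a time. Do not press the red button, keep the cup standing on the rest, and leave everything else on the table where it is.

Things in the scene. Friction and masses are not known exactly. Their poses are not given: they have to be found in the camera images.
- cup: The orange rigid plastic cup, an open, slightly flared tumbler without a handle: 90 mm tall, 56 mm outside diameter at the foot, 62 mm at the rim, wall 4 mm, about 0.15 kg. Origin at the centre of its underside, z up along its axis. It starts standing on the table and may be gripped round the outside.
- machine: Grey and black coffee machine, fixed, 300 mm deep (its x), 150 mm wide (its y), 330 mm high. Origin at the centre of its underside, z up; its front faces its own -x. A foot plate 22 mm high spans all of it; column and tank fill x from -20 to +150 mm. A sloped black button panel tops its head; the panel's outward normal leans 30 degrees from vertical towards the front (-x).
- cup_rest (a point): Centre of the top surface of the cup rest: a flat horizontal brass-coloured tongue 60 mm (machine x) by 40 mm (machine y), narrower than the cup's foot, on a 24 mm wide stem, 85 mm above the table and 55 mm in front of the column. It is directly below the nozzle. Axes as the machine's.
- nozzle (a point): Lower end of the coffee nozzle, a steel stub of 20 mm diameter, 135 mm above the cup rest. The head above it is as wide as the machine, overhangs from machine x = -95 mm back to the column, underside 235 mm above the table: the rest is reached from the front only, with the gripper leaning out to the front. Axes as the machine's.
- size_button_top (a point): Centre of the top of the blue round cup-size button (28 mm diameter), on the sloped panel at machine y = +45 mm. z is the outward normal; the button is pressed along -z.
- size_button (a joint): Travel of the blue cup-size button: 0 up, 0.006 m fully down; a spring, about 5 N when fully down, returns it.
- start_button_top (a point): Centre of the top of the green round start button (28 mm diameter), in the middle of the panel (machine y = 0), 45 mm from its neighbours. z is the outward normal; pressed along -z.
- start_button (a joint): Travel of the green start button: 0 up, 0.006 m fully down, spring about 5 N.
- rinse_button (a joint): Travel of the red rinse button at machine y = -45 mm, same kind: it must not be pressed.
- white_cup: White cup of the same shape and size as the orange one; bystander. Origin at the centre of its underside.
- jar: Amber glass jar with a steel lid, 60 mm diameter, 95 mm tall; bystander, origin at the centre of its underside. The orange cup, white cup and jar stand in three spots, in any order.
- carton: White and orange drink carton, 65 x 65 x 201 mm; bystander, origin at the centre of its underside.
- stapler: Black stapler, 150 x 34 x 42 mm, long along its x; bystander, origin at the centre of its underside.
- mouse: White computer mouse, 105 x 58 x 32 mm; bystander, origin at the centre of its underside.
- tape: Yellow ring of tape lying flat, 90 mm outside diameter, 24 mm high; bystander, origin at the centre of its underside.
- pod_box: Cardboard and green box of coffee pods, 90 x 130 x 75 mm; bystander, origin at the centre of its underside.
There are look-alikes about, which are no part of the job. Several things have the shape of the cup; the one meant has the colours described above.

How it is judged (in metres and radians):
On the way, in this order (a step that is already met when the one before it is completed fails the run):
1. the orange cup is brought down onto the cup rest, upright and centred within 12 mm, while the fingers still hold it (not dropped from more than 7 mm) (horizontal distance between cup and cup_rest below 0.012 m and z of cup in the frame of cup_rest between -0.004 and 0.007 m and angle between cup's own z axis and vertical below 0.12 rad and contact force between cup and the fingers above 0.3 N), for 0.05 s.
2. the cup is let go and stands on the rest (horizontal distance between cup and cup_rest below 0.012 m and z of cup in the frame of cup_rest between -0.004 and 0.007 m and angle between cup's own z axis and vertical below 0.12 rad and contact force between cup and the fingers below 0.1 N), for 0.2 s.
3. the blue cup-size button is pressed down (more than 4.5 of 6 mm) with the green one up (value of joint size_button above 0.0045 m and value of joint start_button below 0.002 m and horizontal distance between cup and cup_rest below 0.012 m and z of cup in the frame of cup_rest between -0.004 and 0.007 m and angle between cup's own z axis and vertical below 0.12 rad), for 0.03 s.
4. then the green start button is pressed down (more than 4.5 of 6 mm) with the blue one back up (value of joint start_button above 0.0045 m and value of joint size_button below 0.002 m and horizontal distance between cup and cup_rest below 0.012 m and z of cup in the frame of cup_rest between -0.004 and 0.007 m and angle between cup's own z axis and vertical below 0.12 rad), for 0.03 s.
At the end, for the whole second after the job is handed in: The orange cup stands free and still on the cup rest, its axis within 12 mm of the rest's centre and tilted less than 0.12 rad (7 degrees), and all three buttons are back up (less than 1.5 mm down) (all of step 2 and contact force between cup and machine above 0.2 N and linear speed of cup below 0.02 m/s and value of joint each of size_button, start_button, rinse_button below 0.0015 m); the robot touches nothing.
It fails at once if the red rinse button is pressed (more than 2.5 mm) (value of joint rinse_button above 0.0025 m).
It fails at once if the blue and green buttons are pressed at the same time (value of joint each of size_button, start_button above 0.003 m).
It fails at once if the white cup, jar, carton, stapler, mouse, tape or pod box is moved more than 30 mm (distance of any of white_cup, jar, carton, stapler, mouse, tape, pod_box from where it was at the start of the episode above 0.03 m).
It also fails if it takes over 58 s, if anything falls off the work surface, if the arm or the gripper's body presses on something with over 40 N, if the wrist force passes 120 N, or if a joint passes its speed limit or range.

## Robot

A 7-joint arm with a two-finger parallel gripper is mounted at the origin on the work surface. World frame = base frame: x ahead of the robot, y to its left, z up, the work surface at z = 0. Lengths are in mm, angles in rad, forces in N, time in s.
With the tool pointing down it reaches from about 400 to 875 mm from the base axis. Payload 19.3 kg.
Tool frame: the origin (TCP) lies at the very end of the fingers, on their centre line; the grasp point (between the pads) lies 19 mm behind it (grip_point_offset is the z of the grasp point in the tool frame, in mm); z points along the fingers, x is the direction in which the jaws open and shut, and the axes are right-handed (so a half turn about z gives the same grasp; the last joint's range is limited). The gripper opens to 85 mm and grips with 20 to 120 N. Pads are 22 mm wide; open, the fingers measure 114 mm over their backs; the gripper's body (76 mm by 85 mm) begins 54 mm behind the grasp point. The pads swing forward as they close: fully open they stand 13 mm farther back than shut.
Start: joints at [1.14, 0.521, -0.036, 1.599, 0.021, 1.021, -0.113], TCP at [220.611, -584.761, 231.291] pointing down, gripper open.
Joint ranges: [-2.91, 2.91], [-0.3, 2.13], [-1.5, 1.42], [0.17, 2.43], [-1.26, 4.41], [0.16, 1.93], [-2.52, 2.52]. Speed limits (rad/s): [1.89, 1.89, 2.39, 2.39, 3.01, 3.01, 3.01].

## Interface

Orientations are given as a 3x3 rotation matrix whose columns are the frame's x, y, z axes.
In Python, from workcell import movep, movel, goto_joints, open_gripper, clamp, wait, inverse_kinematics, read_state, camera, PlanningError, finish_job, grip_point_offset gives the robot as it stands. Calls block until the motion is done:
- movep(position, orientation): joint-space move of the TCP to a pose.
- movel(position, frame=None, max_speed=150, guard=None): straight line of the TCP; frame=None keeps the orientation; max_speed is the mean speed in mm/s. With guard (N) it stops when the force on the tool has changed by that much, and returns True; else False.
- goto_joints(angles): joint-space move.
- open_gripper() and clamp(): open the fingers fully, or close them until they stop; the grip force is fixed at half the most.
- wait(seconds).
- inverse_kinematics(position, orientation): joint angles nearest the present ones, or None.
- read_state(): the state.
- camera(name): name is "scene" or "top" or "wrist"; returns a dict with "image" (384x512x3 uint8, blue, green, red), "range_z" (384x512 float32, mm along the optical axis (not along the pixel's ray), 0 where there is no reading), "fx", "fy", "cx", "cy" (pixels), "dist_coeffs" ([k1, k2, p1, p2, k3] as OpenCV has them; the pictures are not rectified), "cam_to_world" (4x4, takes a point from camera to world coordinates). Camera axes: x right, y up, looking along -z (the intrinsics and any distortion apply to the point x, -y, -z); pixel columns grow to the right and rows downward; lengths in mm; the calibration is good to about 2 mm. A picture is of the moment at which its call begins.
A pose or a line that the arm cannot do raises PlanningError and nothing moves.
- finish_job(): hands the job in, once; it reports no verdict.
The state is a dict: "time": time; "qpos": joint angles; "qvel": joint speeds; "joint_efforts": joint torques, N m; "eef_pos": TCP position; "tool_rot": TCP orientation; "ft_force": force on the tool from outside, world axes, zero at the start; "torque": the same for the moment, N m; "finger_gap": finger opening in mm.
Only numpy, scipy, OpenCV 4.12 (cv2) and the standard library are available. Lean on these libraries where they do the work, as an engineer would, in place of code of your own. Each camera call takes 0.05 s, during which the arm holds its last target.

## Working session

There is one attempt and no reset: what is moved stays moved. The work goes in short steps, each a Python script; the robot and the scene stay as the last script left them, time stands still between calls to the robot, and variables do not carry over. Pictures are saved under pics/ and viewed, and the job is handed in when it is done.

```bash
ls; mkdir -p pics
cat > h.py <<'E'
import numpy as np, cv2
from workcell import *
def snap(name,fn):
    c=camera(name); cv2.imwrite(fn,c["image"]); np.savez(fn.replace('.png','.npz'),**{k:np.array(v) for k,v in c.items()}); return c
def cloud(c):
    h,w=c["range_z"].shape
    K=np.array([[c["fx"],0,c["cx"]],[0,c["fy"],c["cy"]],[0,0,1.]],float)
    u,v=np.meshgrid(np.arange(w),np.arange(h))
    p=cv2.undistortPoints(np.stack([u,v],-1).reshape(-1,1,2).astype(np.float64),K,np.array(c["dist_coeffs"],float)).reshape(h,w,2)
    z=np.array(c["range_z"],float)
    P=np.stack([p[...,0]*z,-p[...,1]*z,-z],-1)
    T=np.array(c["cam_to_world"])
    W=P@T[:3,:3].T+T[:3,3]
    W[z<=0]=np.nan
    return W
E
python3 - <<'E'
from h import *
for n in ["scene","top"]:
    c=snap(n,f"pics/{n}0.png"); print(n,c["cam_to_world"],c["fx"])
s=read_state(); print({k:np.round(v,3) for k,v in s.items()}, grip_point_offset)
E
```

```text
pics
scene [[-7.90686563e-02 -6.51762379e-01  7.54290361e-01  1.26335408e+03]
 [ 9.96653173e-01 -3.59339334e-02  7.34248296e-02  8.32117810e+01]
 [-2.07509220e-02  7.57571484e-01  6.52422291e-01  7.81069007e+02]
 [ 0.00000000e+00  0.00000000e+00  0.00000000e+00  1.00000000e+00]] 372.91395932427685
top [[ 1.88920089e-02  9.92540202e-01 -1.20445175e-01  4.69312884e+02]
 [-9.99787330e-01  1.77573858e-02 -1.04866959e-02  8.53875829e+00]
 [-8.26967582e-03  1.20617675e-01  9.92664590e-01  1.39849350e+03]
 [ 0.00000000e+00  0.00000000e+00  0.00000000e+00  1.00000000e+00]] 406.4814463097759
{'time': np.float64(0.1), 'qpos': array([ 1.14 ,  0.522, -0.036,  1.6  ,  0.021,  1.021, -0.113]), 'qvel': array([ 0.001,  0.   ,  0.   , -0.002,  0.001, -0.001,  0.003]), 'joint_efforts': array([ 3.0000e-03, -9.2850e+01,  1.9830e+00, -3.7053e+01,  1.8000e-02,
        5.0000e-03, -0.0000e+00]), 'eef_pos': array([ 220.502, -584.522,  230.786]), 'tool_rot': array([[ 0.353, -0.936, -0.   ],
       [-0.936, -0.353,  0.001],
       [-0.001,  0.   , -1.   ]]), 'ft_force': array([ 0.845, -0.083,  0.359]), 'torque': array([-0.001, -0.002,  0.01 ]), 'finger_gap': np.float64(85.451)} -18.700000000000003
```

View pics/scene0.png

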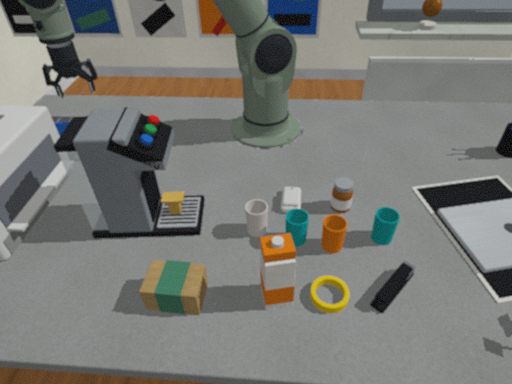

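View pics/top0.png

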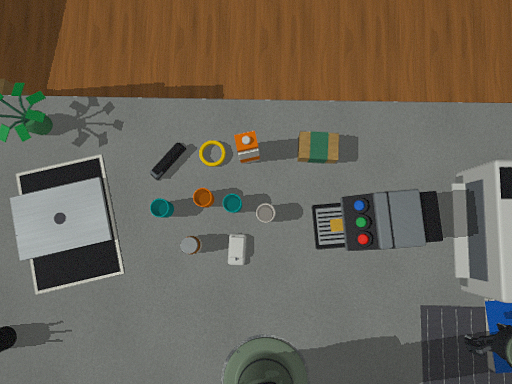

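The scene shows the orange cup at about (334,233), and the top view has it at (203,198), with a teal look-alike on each side. The machine is at top (375,222) with its front facing world +y. The brass rest is at top (337,225), and the blue, green and red buttons are at (360,205), (361,222) and (362,239).

```bash
cat > m.py <<'E'
from h import *
from scipy.optimize import least_squares
def ld(f): 
    d=np.load(f); return {k:d[k] for k in d.files}
def lab(c):
    hsv=cv2.cvtColor(c["image"],cv2.COLOR_BGR2HSV); return hsv
for n in ["top","scene"]:
    c=ld(f"pics/{n}0.npz"); W=cloud(c); hsv=lab(c).astype(int); H,S,V=hsv[...,0],hsv[...,1],hsv[...,2]
    X,Y,Z=W[...,0],W[...,1],W[...,2]
    inr=(X>250)&(X<1000)&(Y>-600)&(Y<500)&(Z>-20)
    print(n,"table z med",np.nanmedian(Z[(X>300)&(X<800)&(Y>-100)&(Y<300)&(S<40)&(Z<15)]))
    for nm,m in dict(orange=(H>=5)&(H<=18)&(S>150)&(V>80)&(Y>-50),teal=(H>80)&(H<100)&(S>120),yellow=(H>20)&(H<32)&(S>150),brass=(H>14)&(H<28)&(S>110)&(Y<-100),
        blue=(H>100)&(H<125)&(S>120)&(Z>200),green=(H>45)&(H<80)&(S>120)&(Z>200),red=((H<6)|(H>172))&(S>140)&(Z>200)).items():
        m=(m&inr).astype(np.uint8)
        k,L,st,ce=cv2.connectedComponentsWithStats(m)
        for i in range(1,k):
            if st[i,4]<15: continue
            q=W[L==i]; print(nm,st[i,4],"px",ce[i].round(1),"med",np.nanmedian(q,0).round(1),"lo",np.nanpercentile(q,3,0).round(0),"hi",np.nanpercentile(q,97,0).round(0))
E
python3 m.py
```

```text
top table z med 0.12857425038328074
orange 303 px [245.7 141.2] med [748.4  72.2 189. ] lo [725.  41. 176.] hi [778. 105. 194.]
orange 53 px [249.7 159. ] med [719.8  63.9  56.6] lo [713.  36.  14.] hi [731.  94.  77.]
orange 316 px [202.9 197.5] med [589.8 221.2  37. ] lo [560. 187.   2.] hi [613. 242.  93.]
teal 297 px [232.  202.8] med [574.3 123.   14. ] lo [543.  92.   2.] hi [597. 145.  92.]
teal 358 px [161.3 207.8] med [552.  362.9  44.7] lo [525. 323.   2.] hi [577. 380.  92.]
yellow 270 px [211.6 152.8] med [746.5 198.8  23.2] lo [704. 156.   0.] hi [787. 238.  29.]
yellow 130 px [336.1 224.6] med [ 504.5 -218.4   84.9] lo [ 488. -235.   81.] hi [ 524. -202.   91.]
brass 277 px [304.3 145.6] med [ 766.1 -115.2   74.3] lo [ 723. -132.   42.] hi [ 811. -102.   79.]
brass 292 px [332.7 147.6] med [ 760.  -210.6   74.5] lo [ 720. -227.   34.] hi [ 806. -194.   80.]
brass 152 px [336.  224.7] med [ 504.6 -217.6   85.1] lo [ 488. -236.   81.] hi [ 524. -199.   92.]
blue 97 px [358.9 205. ] med [ 552.6 -240.3  309.7] lo [ 539. -254.  302.] hi [ 567. -229.  316.]
green 96 px [360.9
[... 853 characters left out ...]
-206.   86.]
yellow 674 px [329.3 294. ] med [758.4 197.9  21.9] lo [712. 157.   4.] hi [793. 236.  26.]
brass 360 px [173.1 201. ] med [ 518.9 -227.8   82.7] lo [ 492. -255.   28.] hi [ 529. -203.   87.]
brass 358 px [150.5 288.3] med [ 809.2 -211.4   73.1] lo [ 739. -226.   11.] hi [ 814. -198.   77.]
brass 550 px [193.  292.2] med [ 803.8 -113.5   64.5] lo [ 740. -132.    9.] hi [ 817. -100.   76.]
blue 143 px [146.1 138.8] med [ 559.5 -240.8  306.1] lo [ 526. -256.  291.] hi [ 569. -231.  315.]
green 116 px [150.  128.5] med [ 514.8 -245.2  306.9] lo [ 481. -260.  289.] hi [ 524. -235.  315.]
red 90 px [153.3 119.6] med [ 471.7 -248.9  306.5] lo [ 456. -262.  293.] hi [ 480. -240.  313.]
```

```bash
cat > m2.py <<'E'
from m import *
print('-----')
yv=np.array([552.6-463.1,-240.3+249.8]); yv/=np.linalg.norm(yv); xv=np.array([yv[1],-yv[0]]); print(xv,yv)
g=np.array([507.7,-245.1])
for n in ["top","scene"]:
    c=ld(f"pics/{n}0.npz"); W=cloud(c); hsv=lab(c).astype(int); H,S,V=hsv[...,0],hsv[...,1],hsv[...,2]
    a=(W[...,:2]-g)@xv; b=(W[...,:2]-g)@yv; Z=W[...,2]
    box=(abs(b)<110)&(a>-150)&(a<300)
    for lo,hi in [(17,27),(80,90),(225,240),(240,280),(280,315),(323,336)]:
        m=box&(Z>lo)&(Z<hi)
        if m.sum()<10: continue
        print(n,lo,hi,m.sum(),"a",np.percentile(a[m],[1,3,50,97,99]).round(1),"b",np.percentile(b[m],[1,3,50,97,99]).round(1))
    br=(H>14)&(H<28)&(S>110)&box&(Z>82)&(Z<90)
    print("brass a",np.percentile(a[br],[1,5,95,99]).round(1),"b",np.percentile(b[br],[1,5,50,95,99]).round(1), np.median(Z[br]))
    # cup rim fit
    for nm,mm in dict(orange=(H>=3)&(H<=18)&(S>120)&(abs(W[...,0]-590)<60)&(abs(W[...,1]-214)<60),).items():
        q=W[mm&(Z>82)&(Z<97)][:,:2]
        r=least_squares(lambda p:np.hypot(*(q-p[:2]).T)-29.3,[590,214],loss='soft_l1',f_scale=2); print(nm,"rim",len(q),r.x.round(1),np.abs(r.fun).mean())
        q=W[mm&(Z>15)&(Z<80)]
        if n=="scene":
            r=least_squares(lambda p:np.hypot(*(q[:,:2]-p[:2]).T)-28-3*q[:,2]/90,[590,214],loss='soft_l1',f_scale=2); print(nm,"wall",len(q),r.x.round(1),np.abs(r.fun).mean())
    # panel normal
    pm=(a>-40)&(a<25)&(abs(b)<60)&(Z>270)&(V<70)
    q=W[pm]; q0=np.median(q,0); u,s,vt=np.linalg.svd(q-q0); nn=vt[2]*np.sign(vt[2][2]); print("panel n",nn.round(3),"expected",(-xv*0.5).round(3),.866,q0.round(1))
E
python3 m2.py | sed -n '/-----/,$p'
python3 - <<'E'
import cv2
a=cv2.imread('pics/top0.png')[170:270,290:460]; b=cv2.imread('pics/scene0.png')[90:250,70:220]
cv2.imwrite('pics/za.png',cv2.resize(a,None,fx=4,fy=4,interpolation=cv2.INTER_CUBIC)); cv2.imwrite('pics/zb.png',cv2.resize(b,None,fx=3.7,fy=3.7,interpolation=cv2.INTER_CUBIC))
E
```

```text
-----
[ 0.1055523  -0.99441375] [0.99441375 0.1055523 ]
top 17 27 852 a [-91.2 -90.  -50.9   0.8   2.9] b [-73.6 -71.2  -2.5  71.1  73.4]
top 80 90 142 a [-47.3 -46.4 -29.   -9.3  -8. ] b [-19.4 -18.7   0.4  18.8  19.6]
top 225 240 10 a [-37.1 -37.  -36.3 -35.7 -35.7] b [-53.7 -53.2 -34.3  55.7  56.2]
top 240 280 620 a [-37.4 -37.1 -26.4 -11.9  -9.7] b [-73.3 -70.5  -0.6  70.1  73.3]
top 280 315 2063 a [-14.5 -12.4  32.8 205.7 208. ] b [-72.2 -67.6  -1.5  67.1  72.2]
top 323 336 2418 a [ 40.3  43.3  98.  153.7 156.5] b [-72.1 -68.7  -1.1  68.4  71.6]
brass a [-46.4 -44.9  -9.4  -7.9] b [-18.7 -17.2   0.7  17.7  19.3] 85.1855852439154
orange rim 75 [586.2 215.5] 1.2050820935372022
panel n [-0.061  0.62   0.783] expected [-0.053  0.497] 0.866 [ 505.1 -236.   290.7]
scene 17 27 1474 a [-88.1 -85.8 -25.7 183.5 198.7] b [-67.7 -57.5  37.1  77.1  78.2]
scene 80 90 440 a [-43.3 -41.5  13.4 194.9 202.1] b [-40.2 -18.3  19.4  78.   78.5]
scene 225 240 378 a [-33.9 -32.6 106.7 200.3 203.7] b [-9.8 62.9 75.8 78.3 78.9]
scene 240 280 1915 a [-34.3 -33.8  38.2 196.4 202.7] b [-65.  -52.8  75.   78.5  79. ]
scene 280 315 2324 a [-10.2  -7.9  61.4 203.1 206.1] b [-60.  -52.   60.5  78.1  78.7]
scene 323 336 1480 a [ 43.1  45.1  96.2 151.5 154.8] b [-66.9 -62.   14.4  73.5  75.2]
brass a [-44.  -42.   11.1  13.7] b [-14.5 -13.    5.6  22.4  23.7] 84.49017433159918
orange rim 155 [590.8 213.2] 1.3251127050633862
orange wall 538 [590.1 213. ] 1.9056342377580475
panel n [-0.063  0.709  0.702] expected [-0.053  0.497] 0.866 [ 515.3 -233.8  278.6]
```

View pics/zb.png

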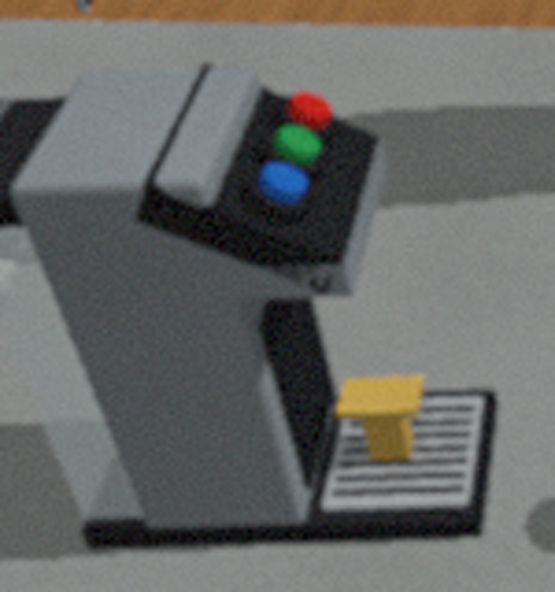

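The zoomed picture agrees: the rest's front edge is about 47 mm ahead of the button line in the top camera. The two cameras disagree by about 4 mm in x, so I'll average them. Next I'll check IK for a leaning grasp.

```bash
cat > g.py <<'E'
from h import *
XV=np.array([0.1056,-0.9944,0]); YV=np.array([0.9944,0.1056,0]); ZV=np.array([0,0,1.])
CUP=np.array([588.3,214.2,0]); REST=np.array([508.4,-230.3,85]); BLUE=np.array([554.5,-241.5,309]); GREEN=np.array([509.8,-246.3,309.5])
DEEP=24.0
def rot(az,th,flip=False):
    d=np.array([np.cos(az),np.sin(az),0]); z=np.sin(th)*d-np.cos(th)*ZV
    x=np.cross(ZV,d)*(-1 if flip else 1)   # horizontal, perpendicular to d
    return np.stack([x,np.cross(z,x),z],1)
def tcp(base,R,h): return np.asarray(base,float)+h*ZV+DEEP*R[:,2]
N=-0.5*XV+0.866*ZV
AZP=np.arctan2(XV[1],XV[0])
E
python3 - <<'E'
from g import *
r=np.radians
for th in (48,53,58):
  for f in (0,1):
    o=[]
    for az in (-30,-48,-60,-84):
        R=rot(r(az),r(th),f); o.append([inverse_kinematics(tcp(CUP+dz*ZV,R,60),R) is not None for dz in (0,160)])
    R=rot(AZP,r(th),f); p=[inverse_kinematics(tcp(REST-XV*k+dz*ZV,R,60),R) for k,dz in ((0,0),(150,0),(150,60))]
    print(th,f,"pick",o,"place",[None if q is None else np.round(q,2) for q in p])
for f in (1,-1):
  for k in (0,1):
    for B in (BLUE,GREEN):
      x=f*(YV if k==0 else np.cross(N,YV)); R=np.stack([x,np.cross(-N,x),-N],1)
      print("btn",f,k,[None if q is None else np.round(q,2) for q in [inverse_kinematics(B+N*s,R) for s in (-6,60,150)]])
s=read_state(); p=s["eef_pos"]; print([inverse_kinematics([p[0],p[1],z],s["tool_rot"]) is not None for z in (400,450,500)], np.round(inverse_kinematics([p[0],p[1],470],s["tool_rot"]),2))
R=rot(r(-48),r(53),0); print(np.round(inverse_kinematics(tcp(CUP+160*ZV,R,60),R),2)); R=rot(r(-48),r(53),1); q=inverse_kinematics(tcp(CUP+160*ZV,R,60),R);print(q)
E
```

```text
48 0 pick [[True, True], [True, True], [True, True], [True, True]] place [array([-0.22,  0.67,  0.15,  2.11,  1.2 ,  0.82, -1.05]), array([-0.34,  0.66, -0.11,  2.08,  1.03,  1.07, -1.16]), array([-0.12,  0.57, -0.39,  2.05,  1.04,  1.26, -1.1 ])]
48 1 pick [[True, True], [True, True], [True, True], [True, True]] place [array([-0.86,  1.23,  1.24,  2.14, -0.83,  0.36, -2.33]), array([ 0.33,  0.94, -1.07,  2.05,  1.33,  1.72,  1.8 ]), array([ 0.44,  0.93, -1.28,  2.03,  1.31,  1.88,  1.86])]
53 0 pick [[True, True], [True, True], [True, True], [True, True]] place [array([-0.3 ,  0.72,  0.2 ,  2.12,  1.24,  0.85, -1.14]), array([-0.42,  0.71, -0.04,  2.08,  1.03,  1.1 , -1.2 ]), array([-0.2 ,  0.61, -0.34,  2.06,  1.06,  1.31, -1.15])]
53 1 pick [[True, True], [True, True], [True, True], [True, True]] place [array([-0.9 ,  1.35,  1.3 ,  2.14, -0.93,  0.38, -2.3 ]), array([ 0.3 ,  0.99, -1.07,  2.04,  1.36,  1.83,  1.75]), array([ 0.3 ,  0.85, -1.07,  2.03,  1.27,  1.79,  1.85])]
58 0 pick [[True, True], [True, True], [True, True], [True, True]] place [array([-0.39,  0.78,  0.28,  2.12,
[... 1193 characters left out ...]
([-0.85,  0.7 ,  1.4 ,  1.76, -0.28,  0.96, -2.51]), None]
btn -1 0 [array([-0.8 ,  0.65,  1.31,  1.92, -0.23,  0.77, -2.52]), None, None]
btn -1 1 [array([ 0.2 ,  0.37, -0.21,  1.78,  0.7 ,  1.06, -1.82]), array([ 0.31,  0.32, -0.43,  1.71,  0.7 ,  1.23, -1.83]), array([ 0.43,  0.29, -0.68,  1.59,  0.7 ,  1.45, -1.84])]
btn -1 1 [array([ 0.32,  0.3 , -0.34,  1.88,  0.73,  1.05, -1.86]), array([ 0.45,  0.26, -0.57,  1.81,  0.71,  1.21, -1.85]), array([ 0.58,  0.22, -0.81,  1.68,  0.69,  1.43, -1.84])]
[True, True, True] [ 1.13  0.39 -0.02  1.21  0.01  1.54 -0.1 ]
[-0.31  0.79 -0.8   1.81  1.37  1.59 -0.96]
[-0.16282499  0.91601865 -1.07078873  1.80030389  1.49128397  1.79619963
  2.16877926]
```

```bash
python3 - <<'E'
from g import *
s=read_state(); p=s["eef_pos"]
movel([p[0],p[1],480],max_speed=250)
q=np.array(read_state()["qpos"]); q[0]=0.45; goto_joints(q); snap("wrist","pics/w1.png"); s=read_state(); print(s["time"],s["eef_pos"])
q[0]=-0.3; goto_joints(q); snap("wrist","pics/w2.png"); s=read_state(); print(s["time"],s["eef_pos"])
E
cat > m3.py <<'E'
from m2 import *
print("=====")
for f in ["w1","w2"]:
    c=ld(f"pics/{f}.npz"); W=cloud(c); hsv=lab(c).astype(int); H,S,V=hsv[...,0],hsv[...,1],hsv[...,2]; Z=W[...,2]
    for nm,m in dict(orange=(H>=3)&(H<=18)&(S>130)&(Z<110),blue=(H>100)&(H<125)&(S>120)&(Z>200),green=(H>45)&(H<80)&(S>120)&(Z>200),red=((H<6)|(H>172))&(S>140)&(Z>200),brass=(H>14)&(H<28)&(S>110)&(Z>75)&(Z<95)).items():
        k,L,st,ce=cv2.connectedComponentsWithStats(m.astype(np.uint8))
        for i in range(1,k):
            if st[i,4]<40: continue
            q=W[L==i]; print(f,nm,st[i,4],ce[i].round(),np.nanmedian(q,0).round(1),"lo",np.nanpercentile(q,2,0).round(1),"hi",np.nanpercentile(q,98,0).round(1))
    q=W[(H>=3)&(H<=18)&(S>120)&(Z>84)&(Z<96)&(abs(W[...,0]-590)<60)&(abs(W[...,1]-214)<60)][:,:2]
    if len(q)>20:
        r=least_squares(lambda p:np.hypot(*(q-p[:2]).T)-29.3,[590,214],loss='soft_l1',f_scale=2); print("rim",len(q),r.x.round(1),np.abs(r.fun).mean())
E
python3 m3.py | sed -n '/=====/,$p'
```

```text
2.825 [ 536.73826095 -319.10108521  478.87863601]
4.55 [610.22568149 132.46736687 478.89354273]
=====
w1 orange 12856 [479.  89.] [1523.7 -670.1 -749.9] lo [ 1406.3 -1532.6  -755.6] hi [1744.2 -282.8 -744.1]
w1 orange 578 [336.  31.] [ 763.9 -215.3   74.3] lo [ 721.  -229.6   57.4] hi [ 804.8 -199.4   76.5]
w1 orange 915 [  9. 311.] [-1350.9  -507.2  -751.7] lo [-1570.5  -618.6  -758.3] hi [-1249.8  -345.7  -744.9]
w1 orange 301 [ 85. 377.] [-1305.  -1154.8  -751.7] lo [-1417.6 -1239.3  -758.4] hi [-1252.8 -1076.   -744.7]
w1 blue 617 [234. 106.] [ 553.  -242.8  309.3] lo [ 538.4 -256.4  290.3] hi [ 565.9 -228.2  315.4]
w1 green 556 [203. 131.] [ 508.9 -247.3  309.4] lo [ 492.7 -260.5  289.7] hi [ 521.3 -233.   315.1]
w1 red 549 [173. 155.] [ 464.6 -251.9  309.2] lo [ 444.8 -265.4  277.1] hi [ 476.8 -237.4  315.2]
w1 brass 67 [353.  19.] [ 795.6 -212.7   75.7] lo [ 783.9 -225.4   75. ] hi [ 806.8 -202.4   76.6]
w1 brass 63 [326.  29.] [ 744.  -202.2   75.7] lo [ 735.3 -215.4   75. ] hi [ 767.8 -196.    76.9]
w2 orange 29126 [459. 169.] [1653.6   83.  -749.8] lo [1390.4 -561.4 -755.8]
[... 453 characters left out ...]
  74.8] lo [ 724.  -224.    72.9] hi [ 759.6 -200.6   76.4]
w2 orange 81 [297. 305.] [ 782.2 -213.1   75. ] lo [ 764.1 -224.1   73.4] hi [ 803.9 -203.3   76.2]
w2 orange 1386 [412. 367.] [ 1944.  -1192.   -749.5] lo [ 1825.1 -1325.4  -756.1] hi [ 2150.2 -1014.9  -742.5]
w2 red 135 [116. 380.] [ 462.5 -242.1  302.5] lo [ 447.7 -251.5  293.4] hi [ 475.8 -236.8  307.2]
w2 brass 101 [249. 101.] [573.8 209.   88.6] lo [560.8 185.8  76.2] hi [609.  241.4  90.5]
w2 brass 420 [180. 291.] [ 507.5 -228.5   84.5] lo [ 487.4 -259.3   78.8] hi [ 526.6 -199.7   86.6]
w2 brass 152 [290. 303.] [ 767.3 -212.5   75.5] lo [ 725.2 -225.8   75.1] hi [ 805.  -197.4   76.9]
rim 222 [587.9 213.7] 1.1493069700688592
```

Wrist readings agree with the averages to about 1–2 mm: cup (587.9, 213.7), blue (553, −243) and green (509, −247). Now the leaning grasp.

```bash
sed -i 's/^CUP=.*/CUP=np.array([588.0,214.0,0]); REST=np.array([507.9,-230.0,85]); BLUE=np.array([553.8,-242.2,309.3]); GREEN=np.array([509.2,-246.9,309.5])/' g.py
python3 - <<'E'
from g import *
r=np.radians
R=rot(r(-48),r(53)); P=tcp(CUP,R,60)
q=inverse_kinematics(P-130*R[:,2],R); print(np.round(q,2))
movep(P-130*R[:,2],R); s=read_state(); print(s["time"],s["eef_pos"],P-130*R[:,2])
snap("wrist","pics/w3.png"); snap("scene","pics/s3.png"); snap("top","pics/t3.png")
a=cv2.imread("pics/w3.png");b=cv2.imread("pics/s3.png")[80:330,180:430]
cv2.imwrite("pics/c3.png",np.hstack([cv2.resize(a,(400,300)),cv2.resize(b,(300,300))]))
E
```

```text
[-1.06  0.81  0.05  1.83  0.97  1.12 -1.01]
6.0417 [532.43966097 276.2121828  124.76279861] [531.35450491 276.91119575 123.79239245]
```

View pics/c3.png

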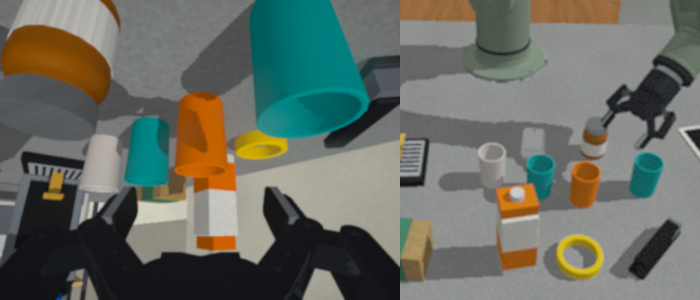

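The cup is centred between the open fingers, with its axis at x≈200 in the wrist half and the fingers at 115 and 285. The jar (left) and a teal cup (right) flank the path. I'll check where the wrist camera housing sits before advancing.

Run:
```python
from g import *
c=np.load("pics/w3.npz"); s=read_state(); R=s["tool_rot"]; p=c["cam_to_world"][:3,3]
print("cam",p,"tool frame",R.T@(p-s["eef_pos"]), "final", p+130*R[:,2])
# cloud obstacle (top cam) in final tool frame: points near body envelope
T=rot(np.radians(-48),np.radians(53)); P=tcp(CUP,T,60)
for f in("t3","top0","scene0"):
    d=np.load(f"pics/{f}.npz"); W=cloud({k:d[k] for k in d.files}).reshape(-1,3); W=W[np.isfinite(W).all(1)&(W[:,2]>3)&(W[:,2]<120)&(np.hypot(*(W[:,:2]-CUP[:2]).T)>36)&(np.hypot(*(W[:,:2]-CUP[:2]).T)<250)]
    L=(W-P)@T
    for lo,hi in((-73,0),(-150,-73),(-250,-150)):
        m=(L[:,2]>lo)&(L[:,2]<hi)&(abs(L[:,0])<58); print(f,lo,hi,m.sum(), "y range",np.percentile(L[m,1],[0,2,98,100]).round() if m.any() else None)
```

```text
cam [424.66695831 393.406539   150.96972392] tool frame [  -1.89992521  -74.668549   -142.80646634] final [494.04641462 316.19960513  72.70363673]
t3 -73 0 117 y range [-107. -107.   51.   53.]
t3 -150 -73 180 y range [-164. -146.  -43.  -36.]
t3 -250 -150 32 y range [-195. -193.  -60.  -59.]
top0 -73 0 128 y range [-106. -105.   52.   55.]
top0 -150 -73 238 y range [-165. -161.  -39.  -34.]
top0 -250 -150 87 y range [-195. -194.  -62.  -61.]
scene0 -73 0 22 y range [-105. -105.   54.   55.]
scene0 -150 -73 229 y range [-159. -148.  -36.  -35.]
scene0 -250 -150 49 y range [-194. -192.  -59.  -59.]
```

Run:
```python
from g import *
WW=[]
for f in("t3","top0","scene0","w3","w2"):
    d=np.load(f"pics/{f}.npz"); W=cloud({k:d[k] for k in d.files}).reshape(-1,3); W=W[np.isfinite(W).all(1)&(W[:,2]>3)&(W[:,2]<105)&(np.hypot(*(W[:,:2]-CUP[:2]).T)>38)&(np.hypot(*(W[:,:2]-CUP[:2]).T)<250)]
    if f in("t3","w3"): # drop robot pts: keep only near known objects
        pass
    if f not in("t3","w3"): WW.append(W)
W=np.vstack(WW)
for th in(45,49,53):
  for az in(-42,-46,-50,-54,-58):
    T=rot(np.radians(az),np.radians(th)); P=tcp(CUP,T,60); L=(W-P)@T
    o=[]
    for lo,hi,hw in((-150,-66,44),(-260,-150,50)):
        m=(L[:,2]>lo)&(L[:,2]<hi)&(abs(L[:,0])<hw); o.append(np.percentile(L[m,1],99.5).round() if m.sum()>3 else None)
    m=(L[:,2]>-70)&(L[:,2]<5)&(abs(L[:,0])<62)&(abs(L[:,1])<16); o.append(int(m.sum()))
    cam=P+T@np.array([-1.9,-74.7,-142.8]); o.append(np.min(np.linalg.norm(W-cam,axis=1)).round())
    print(th,az,o)
```

```text
45 -42 [np.float64(-120.0), np.float64(-206.0), 0, np.float64(48.0)]
45 -46 [np.float64(-57.0), np.float64(-206.0), 0, np.float64(41.0)]
45 -50 [np.float64(-53.0), np.float64(-83.0), 0, np.float64(31.0)]
45 -54 [np.float64(-52.0), np.float64(-84.0), 0, np.float64(22.0)]
45 -58 [np.float64(-54.0), np.float64(-83.0), 0, np.float64(13.0)]
49 -42 [np.float64(-112.0), np.float64(-184.0), 0, np.float64(47.0)]
49 -46 [np.float64(-50.0), np.float64(-69.0), 0, np.float64(42.0)]
49 -50 [np.float64(-46.0), np.float64(-70.0), 0, np.float64(33.0)]
49 -54 [np.float64(-46.0), np.float64(-70.0), 0, np.float64(23.0)]
49 -58 [np.float64(-47.0), np.float64(-71.0), 0, np.float64(14.0)]
53 -42 [np.float64(-101.0), np.float64(-161.0), 0, np.float64(46.0)]
53 -46 [np.float64(-42.0), np.float64(-58.0), 0, np.float64(42.0)]
53 -50 [np.float64(-39.0), np.float64(-57.0), 0, np.float64(33.0)]
53 -54 [np.float64(-39.0), np.float64(-58.0), 0, np.float64(23.0)]
53 -58 [np.float64(-39.0), np.float64(-58.0), 0, np.float64(13.0)]
```

Approaching at azimuth −42° goes cleanly between the jar and the teal cup, so I'm using that.

Run:
```python
from g import *
r=np.radians
R=rot(r(-42),r(53)); P=tcp(CUP,R,60)
movel(P-130*R[:,2],R,max_speed=120)
print(movel(P,max_speed=120,guard=15)); s=read_state(); print(s["time"],s["eef_pos"]-P,s["ft_force"].round(2))
clamp(); s=read_state(); print(s["time"],s["finger_gap"],s["ft_force"].round(2),s["eef_pos"]-P)
snap("scene","pics/s4.png"); snap("wrist","pics/w4.png")
a=cv2.imread("pics/w4.png");b=cv2.imread("pics/s4.png")[130:330,220:420]
cv2.imwrite("pics/c4.png",np.hstack([cv2.resize(a,(400,300)),cv2.resize(b,(300,300))]))
```

```text
False
7.6833 [-0.20230332  0.76637155  0.25431704] [-0.22  0.05  0.18]
8.05 58.125556688623526 [-1.85  2.    5.86] [0.12962154 0.63712522 0.50773283]
```

View pics/c4.png

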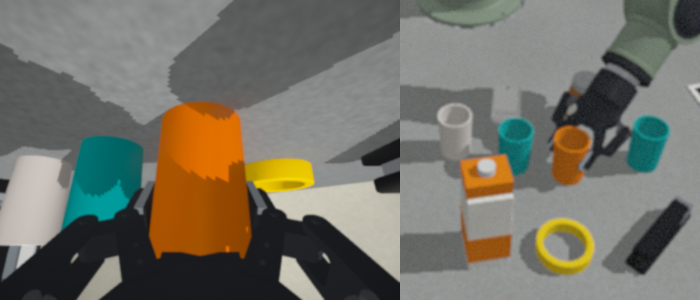

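The cup is held between both pads (gap 58 mm) and stands upright. Next I lift it and carry it to the front of the machine.

Run:
```python
from g import *
r=np.radians
R=rot(r(-42),r(53)); P=tcp(CUP,R,60)
movel(P+150*ZV,max_speed=150); s=read_state(); print(s["time"],s["finger_gap"],s["ft_force"].round(2))
R2=rot(AZP,r(53)); Q=tcp(REST-XV*170+65*ZV,R2,60)
movel(Q,R2,max_speed=180); s=read_state(); print(s["time"],s["finger_gap"],s["eef_pos"]-Q, s["qpos"].round(2))
Q=tcp(REST-XV*170+12*ZV,R2,60); movel(Q,R2,max_speed=120)
print(read_state()["time"],read_state()["eef_pos"]-Q)
snap("scene","pics/s5.png"); snap("wrist","pics/w5.png");snap("top","pics/t5.png")
a=cv2.imread("pics/t5.png")[120:320,200:460];b=cv2.imread("pics/s5.png")[80:330,70:370]
cv2.imwrite("pics/c5.png",np.hstack([cv2.resize(a,(390,300)),cv2.resize(b,(360,300))]))
```

```text
9.3 57.765795804806395 [-0.06  0.18 -2.38]
11.125 58.20073380742233 [ 0.24420815  0.73669323 -0.12648794] [-0.69  0.61  0.26  2.07  0.84  1.05 -0.98]
11.7167 [ 0.09101391 -0.02670027  0.29629998]
```

View pics/c5.png

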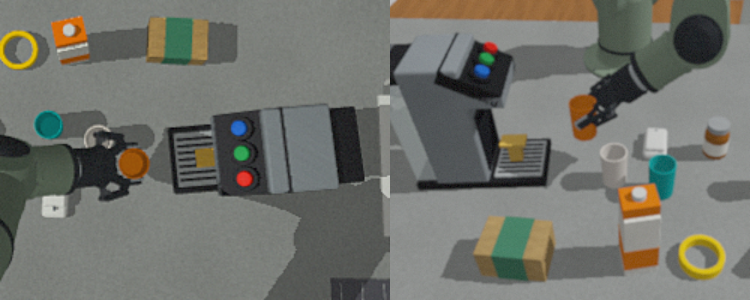

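View pics/w5.png

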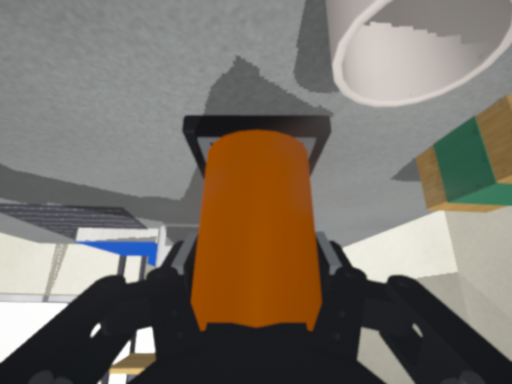

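```bash
cat > cf.py <<'E'
from h import *
from scipy.optimize import least_squares
def cupfit(f,e,zlo,zhi):
    d=np.load(f); c={k:d[k] for k in d.files}; W=cloud(c); hsv=cv2.cvtColor(c["image"],cv2.COLOR_BGR2HSV).astype(int); H,S=hsv[...,0],hsv[...,1]
    m=(H>=3)&(H<=18)&(S>130)&(np.hypot(W[...,0]-e[0],W[...,1]-e[1])<50)&(W[...,2]>zlo)&(W[...,2]<zhi)
    q=W[m]
    def res(p):  # p: x,y of axis at base, tilt tx,ty ; base z p[4]
        a=np.array([p[2],p[3],1.]); a/=np.linalg.norm(a); v=q-np.array([p[0],p[1],p[4]]); h=v@a; r=np.linalg.norm(v-h[:,None]*a,axis=1); R=28+h/30.
        side=r-R; inner=r-(R-4)
        rd=np.where(abs(side)<abs(inner),side,inner)
        top=np.maximum(h-90,0)
        return np.r_[rd,top,(p[4]-e[2])*3+0*h[:1]]
    r=least_squares(res,[e[0],e[1],0,0,e[2]],loss='soft_l1',f_scale=1.5)
    rim=q[q[:,2]>np.percentile(q[:,2],97)-6]
    print(f,len(q),"base",r.x[[0,1,4]].round(1),"tilt",r.x[2:4].round(3),"top z",np.percentile(q[:,2],98).round(1),"res",np.abs(r.fun).mean().round(2))
E
python3 - <<'E'
from cf import *
e=[489.9,-60.9,97]
for f in("t5","s5","w5"): cupfit(f"pics/{f}.npz",e,100,200)
cupfit("pics/scene0.npz",[588,214,0],5,100);cupfit("pics/top0.npz",[588,214,0],5,100);cupfit("pics/w2.npz",[588,214,0],5,100)
E
```

```text
pics/t5.npz 310 base [488.9 -62.5 174.8] tilt [-0.017  0.012] top z 189.6 res 2.24
pics/s5.npz 540 base [490.6 -63.4 103.6] tilt [0.014 0.038] top z 188.1 res 0.61
pics/w5.npz 21448 base [489.3 -58.5  91.7] tilt [-0.021 -0.003] top z 179.4 res 0.39
pics/scene0.npz 762 base [588.8 213.4   1.9] tilt [0.005 0.001] top z 91.1 res 0.39
pics/top0.npz 273 base [581.9 206.8   5.6] tilt [0.066 0.116] top z 93.0 res 1.4
pics/w2.npz 772 base [588.1 213.7  29.6] tilt [-0.009  0.013] top z 90.5 res 1.69
```

The held cup is within about 2 mm of the expected position and nearly upright (under 0.04 rad), with the rim at z≈188. Now I insert and lower it.

Run:
```python
from g import *
r=np.radians
R2=rot(AZP,r(53))
Q=tcp(REST-XV*165+7*ZV,R2,60); movel(Q,R2,max_speed=60)
Q=tcp(REST+7*ZV,R2,60); g=movel(Q,max_speed=90,guard=12); s=read_state(); print(g,s["time"],s["eef_pos"]-Q,s["ft_force"].round(2))
wait(0.2); s=read_state(); f0=s["ft_force"]; print(f0.round(2))
snap("scene","pics/s6.png")
if not g:
    Q=tcp(REST-6*ZV,R2,60); g=movel(Q,max_speed=15,guard=4); s=read_state(); print(g,s["time"],s["eef_pos"]-tcp(REST,R2,60),(s["ft_force"]-f0).round(2))
snap("scene","pics/s7.png"); snap("wrist","pics/w7.png"); snap("top","pics/t7.png")
b=cv2.imread("pics/s7.png")[80:250,70:270]; cv2.imwrite("pics/c7.png",cv2.resize(b,(700,595),interpolation=cv2.INTER_CUBIC))
from cf import cupfit
cupfit("pics/s7.npz",[507.9,-230,85],90,185);cupfit("pics/w7.npz",[507.9,-230,85],90,185)
```

```text
False 14.1167 [ 0.14935661  0.41595751 -0.06695144] [ 0.31  0.22 -1.68]
[ 0.37  0.3  -2.18]
True 14.9 [ 0.08042985 -0.08413916  0.42680127] [-0.96  4.16  8.57]
pics/s7.npz 468 base [ 508.7 -232.    86. ] tilt [-0.005  0.008] top z 175.7 res 0.55
pics/w7.npz 21116 base [ 507.1 -227.6   79.6] tilt [-0.02  -0.003] top z 167.3 res 0.39
```

View pics/c7.png

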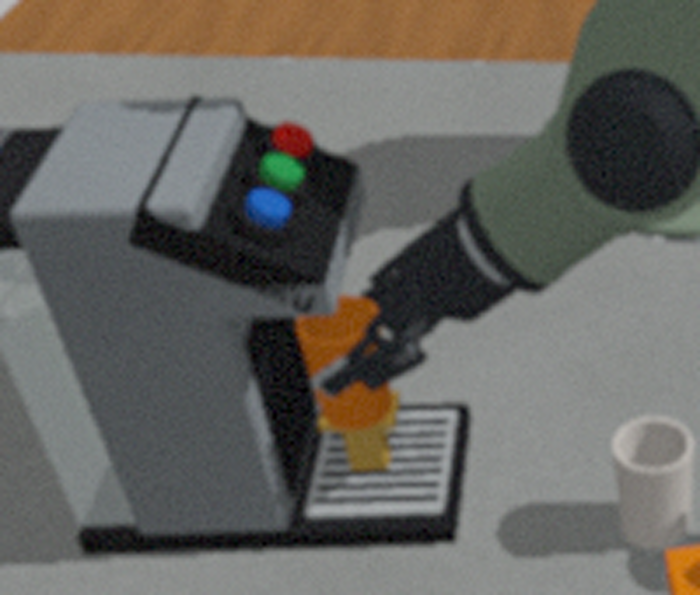

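View pics/w7.png

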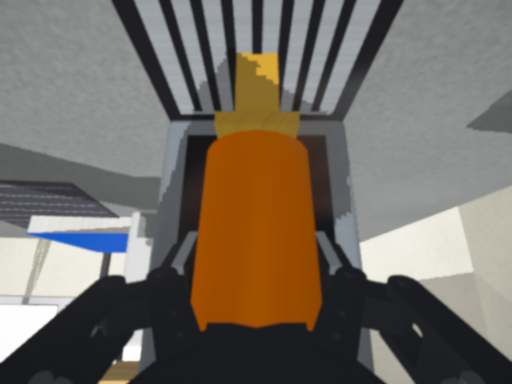

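Run:
```python
from g import *
d=np.load("pics/w7.npz"); c={k:d[k] for k in d.files}; W=cloud(c); hsv=cv2.cvtColor(c["image"],cv2.COLOR_BGR2HSV).astype(int); H,S,V=hsv[...,0],hsv[...,1],hsv[...,2]
print(hsv[122,258],hsv[80,250],hsv[200,258])
a=-(W-REST)@XV; b=(W-REST)@YV; Z=W[...,2]
for r in range(100,150,4): print(r,a[r,258].round(1),b[r,258].round(1),Z[r,258].round(1),hsv[r,258])
for cc in range(205,310,8): print(cc,b[126,cc].round(1),Z[126,cc].round(1),hsv[126,cc], "|",b[150,cc].round(1),hsv[150,cc])
```

```text
[ 21 183 138] [ 20 179 137] [ 15 255 159]
100 15.0 -1.0 59.1 [ 21 179 137]
104 14.9 -1.1 61.7 [ 21 181 137]
108 14.8 -1.1 64.3 [ 21 180 136]
112 29.4 -1.2 77.4 [ 21 181 134]
116 28.0 -1.2 78.7 [ 21 181 134]
120 29.7 -1.2 82.1 [ 21 182 136]
124 29.6 -1.2 84.2 [ 21 183 142]
128 26.0 -1.2 84.1 [ 20 189 146]
132 26.3 -1.2 86.5 [ 15 255 156]
136 25.9 -1.2 88.4 [ 15 255 156]
140 26.0 -1.2 90.6 [ 15 255 155]
144 nan nan nan [ 15 255 156]
148 27.3 -1.2 95.5 [ 15 255 155]
205 -44.2 28.8 [103  24  95] | -42.0 [165  39  26]
213 -37.3 29.8 [45  5 93] | -23.9 [ 15 255 162]
221 -18.4 84.6 [ 21 183 142] | -19.1 [ 15 255 159]
229 -14.8 84.0 [ 21 181 142] | -14.9 [ 15 255 156]
237 -11.0 84.3 [ 21 183 139] | -11.0 [ 15 255 153]
245 -7.3 84.3 [ 20 184 144] | -7.2 [ 15 255 154]
253 -3.5 84.8 [ 21 184 143] | -3.5 [ 15 255 154]
261 0.2 84.8 [ 21 182 137] | 0.1 [ 15 255 155]
269 4.0 84.1 [ 21 183 141] | 3.8 [ 15 255 154]
277 7.7 84.4 [ 21 182 139] | 7.6 [ 15 255 153]
285 11.4 84.4 [ 20 176 142] | 11.4 [ 15 253 150]
293 15.2 84.1 [ 20 171 137] | 15.8 [ 15 243 148]
301 34.7 29.4 [ 0 11 96] | 20.5 [ 14 230 144]
309 41.3 29.5 [165   5  94] | 39.1 [11 98 57]
```

The cup is within about 2 mm of centre: the tongue's front edge is at 29.7 mm and the cup foot's front at 26 mm (28 is ideal). It is in contact with the rest, so I release it and back out.

Run:
```python
from g import *
from cf import cupfit
r=np.radians
R2=rot(AZP,r(53))
wait(0.1); open_gripper(); wait(0.3); s=read_state(); print(s["time"],s["finger_gap"],s["ft_force"].round(2))
p=np.array(s["eef_pos"]); snap("wrist","pics/w8.png")
g=movel(p-150*R2[:,2],max_speed=110,guard=15); s=read_state(); print(g,s["time"],s["qpos"].round(2))
snap("scene","pics/s8.png")
cupfit("pics/s8.npz",[507.9,-230,85],90,185)
a=cv2.imread("pics/w8.png");b=cv2.imread("pics/s8.png")[80:270,60:300]; cv2.imwrite("pics/c8.png",np.hstack([cv2.resize(a,(390,292)),cv2.resize(b,(370,292))]))
for B in(BLUE,GREEN):
  for k in (0,1):
    x=(YV if k==0 else np.cross(N,YV)); R=np.stack([x,np.cross(-N,x),-N],1)
    print(k,[None if q is None else np.round(q,2) for q in [inverse_kinematics(B+N*t,R) for t in (-6,60,120)]])
```

```text
15.8417 85.2321973185243 [-1.09 -0.32  1.1 ]
False 17.4083 [-0.63  0.55  0.32  2.08  0.89  1.02 -0.91]
pics/s8.npz 696 base [ 508.2 -231.8   86. ] tilt [ 0.005 -0.001] top z 174.8 res 0.44
0 [array([-0.19,  0.37,  0.3 ,  1.8 ,  0.51,  0.94, -0.09]), array([-0.27,  0.3 ,  0.32,  1.74,  0.48,  1.09, -0.08]), array([-0.33,  0.25,  0.33,  1.67,  0.47,  1.22, -0.07])]
1 [array([-0.07,  0.36,  0.14,  1.79,  0.57,  0.98,  1.42]), array([-0.15,  0.3 ,  0.17,  1.73,  0.53,  1.11,  1.45]), array([-0.23,  0.25,  0.19,  1.66,  0.5 ,  1.24,  1.47])]
0 [array([-0.21,  0.3 ,  0.33,  1.9 ,  0.53,  0.91, -0.11]), array([-0.3 ,  0.22,  0.35,  1.84,  0.51,  1.07, -0.1 ]), array([-0.37,  0.17,  0.35,  1.77,  0.5 ,  1.21, -0.1 ])]
1 [array([-0.1 ,  0.29,  0.19,  1.9 ,  0.58,  0.94,  1.41]), array([-0.19,  0.22,  0.21,  1.84,  0.54,  1.09,  1.44]), array([-0.27,  0.17,  0.23,  1.77,  0.52,  1.22,  1.45])]
```

View pics/c8.png

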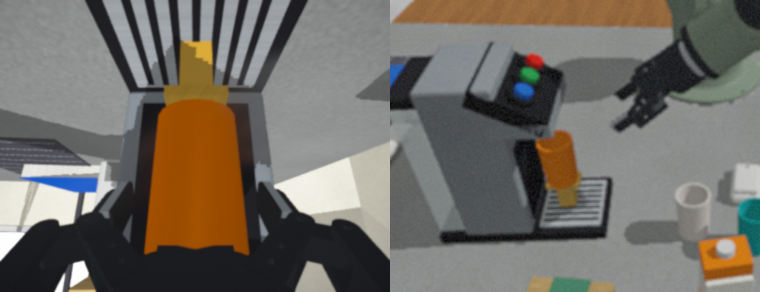

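The cup stands free and upright, fitted at (508.2, −231.8) with tilt about 0. Next come the buttons: close the fingers, rise, and line up over blue.

```bash
cat >> g.py <<'E'
_x=np.cross(N,YV); RB=np.stack([_x,np.cross(-N,_x),-N],1)
E
python3 - <<'E'
from g import *
clamp(); s=read_state(); p=np.array(s["eef_pos"]); print(s["finger_gap"],p)
movel(p-20*XV+200*ZV,max_speed=200)
movep(BLUE+100*N,RB); s=read_state(); print(s["time"],s["eef_pos"]-(BLUE+100*N))
movel(BLUE+25*N,RB,max_speed=120); s=read_state(); print(s["time"],s["eef_pos"]-(BLUE+25*N),s["ft_force"].round(2))
snap("wrist","pics/w9.png"); snap("scene","pics/s9.png")
a=cv2.imread("pics/w9.png");b=cv2.imread("pics/s9.png")[60:250,60:300]; cv2.imwrite("pics/c9.png",np.hstack([cv2.resize(a,(390,292)),cv2.resize(b,(370,292))]))
E
```

```text
0.08926097993806034 [ 497.13441308 -129.75518847  220.95783891]
21.2417 [-0.02428675  0.22377198 -0.22760295]
22.0167 [0.28811504 0.27905312 0.49051958] [-0.36  0.24  0.12]
```

View pics/c9.png

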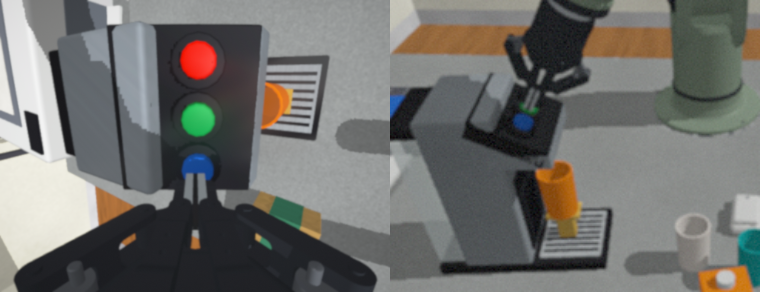

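The closed fingertips point at the blue button, at (198,165) in the wrist half, with green and red clear beyond them. Pressing blue under a force guard.

Run:
```python
from g import *
f0=read_state()["ft_force"]
g=movel(BLUE-14*N,max_speed=22,guard=14); s=read_state()
print(g,s["time"],"depth",N@(np.array(s["eef_pos"])-BLUE),"fN",N@(s["ft_force"]-f0))
wait(0.2); s=read_state(); print("depth",N@(np.array(s["eef_pos"])-BLUE),"fN",N@(s["ft_force"]-f0))
snap("wrist","pics/w10.png")
cv2.imwrite("pics/c10.png",cv2.imread("pics/w10.png"))
```

```text
True 23.3583 depth -4.034323403166729 fN 15.024331747148848
depth -4.038821922745956 fN 14.820800079911123
```

View pics/c10.png

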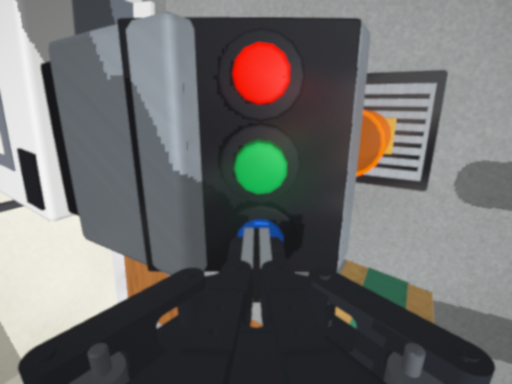

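```bash
cat > bh.py <<'E'
from g import *
def heights(f):
    d=np.load(f); c={k:d[k] for k in d.files}; W=cloud(c); hsv=cv2.cvtColor(c["image"],cv2.COLOR_BGR2HSV).astype(int); H,S,V=hsv[...,0],hsv[...,1],hsv[...,2]
    h=(W-GREEN)@N
    for nm,m,B in(("blue",(H>100)&(H<125)&(S>120),BLUE),("green",(H>45)&(H<80)&(S>120),GREEN),("red",((H<6)|(H>172))&(S>140),2*GREEN-BLUE)):
        m=m&(np.linalg.norm(W-B,axis=2)<20)
        if m.sum()>5: print(f,nm,m.sum(),"h pct",np.percentile(h[m],[50,75,90]).round(1))
E
python3 - <<'E'
from bh import *
for f in("w9","w10"): heights(f"pics/{f}.npz")
movel(BLUE+25*N,max_speed=60); wait(0.1); snap("wrist","pics/w11.png"); heights("pics/w11.npz"); print(read_state()["time"])
E
```

```text
pics/w9.npz blue 1099 h pct [0.6 1.1 1.6]
pics/w9.npz green 1665 h pct [1.  1.5 1.9]
pics/w9.npz red 2035 h pct [1.  1.6 2. ]
pics/w10.npz blue 515 h pct [-5.8 -5.2 -4.2]
pics/w10.npz green 2370 h pct [1.  1.4 1.9]
pics/w10.npz red 2983 h pct [1.  1.6 2. ]
pics/w11.npz blue 1061 h pct [0.5 1.1 1.6]
pics/w11.npz green 1672 h pct [1.  1.5 1.9]
pics/w11.npz red 2041 h pct [1.  1.6 2. ]
24.4
```

The depth data shows blue went down about 6.3 mm (fully) and came back up, while green and red stayed up. Now green.

Run:
```python
from bh import *
from cf import cupfit
movel(GREEN+25*N,RB,max_speed=60); wait(0.1); snap("wrist","pics/w12a.png")
f0=read_state()["ft_force"]
g=movel(GREEN-14*N,max_speed=22,guard=14); wait(0.2); s=read_state()
print(g,s["time"],"depth",N@(np.array(s["eef_pos"])-GREEN),"fN",N@(s["ft_force"]-f0))
snap("wrist","pics/w12.png"); heights("pics/w12.npz")
movel(GREEN+100*N,max_speed=80); wait(0.1); snap("wrist","pics/w13.png"); heights("pics/w13.npz")
p=np.array(read_state()["eef_pos"]); 
snap("scene","pics/s13.png"); snap("top","pics/t13.png"); print(read_state()["time"])
cupfit("pics/s13.npz",[507.9,-230,85],90,185)
a=cv2.imread("pics/w12.png");b=cv2.imread("pics/s13.png"); cv2.imwrite("pics/c13.png",np.hstack([cv2.resize(a,(390,292)),cv2.resize(b,(390,292))]))
```

```text
True 26.8917 depth -4.179787607058867 fN 15.316810150516238
pics/w12.npz blue 232 h pct [1.2 1.5 1.7]
pics/w12.npz green 416 h pct [-5.8 -5.1 -4.5]
pics/w12.npz red 2450 h pct [1.  1.5 1.9]
pics/w13.npz blue 174 h pct [-2.1 -0.1  0.7]
pics/w13.npz green 723 h pct [0.8 1.4 1.8]
pics/w13.npz red 863 h pct [1.2 1.7 2.1]
28.65
pics/s13.npz 712 base [ 508.2 -231.9   86.2] tilt [0.007 0.001] top z 175.5 res 0.42
```

View pics/c13.png

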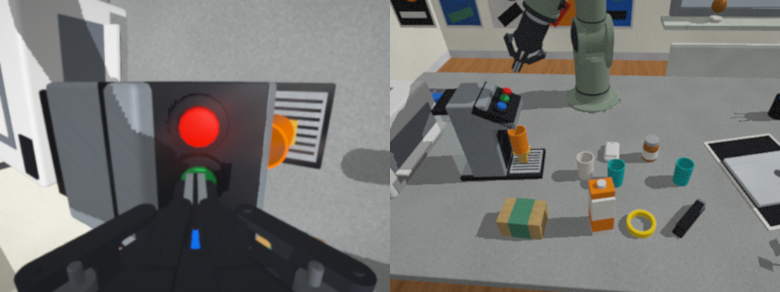

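Green was pressed fully and came back up, and the cup is still centred. The blue reading in the last wrist view is partly hidden by the fingers, so I'll cross-check it from the fixed cameras before handing in.

Run:
```python
from bh import *
for f in("scene0","s13","top0","t13"): heights(f"pics/{f}.npz")
a=cv2.imread("pics/scene0.png").astype(int);b=cv2.imread("pics/s13.png").astype(int)
m=(abs(a-b).max(2)>60)[150:,210:430]; print("changed px in bystander area",m.sum(),np.argwhere(m).mean(0)+[150,210] if m.any() else "", "expected orange cup spot 334,233")
s=read_state(); print(s["time"],s["ft_force"].round(2),np.abs(s["qvel"]).max())
```

```text
pics/scene0.npz blue 118 h pct [-0.6  1.1  2. ]
pics/scene0.npz green 104 h pct [-0.4  1.1  1.7]
pics/scene0.npz red 87 h pct [-0.8  1.   1.7]
pics/s13.npz blue 118 h pct [-0.3  0.8  1.9]
pics/s13.npz green 103 h pct [0.2 1.2 2. ]
pics/s13.npz red 87 h pct [-0.7  0.8  1.6]
pics/top0.npz blue 97 h pct [2.2 3.7 5. ]
pics/top0.npz green 96 h pct [2.  4.3 5.5]
pics/top0.npz red 95 h pct [2.7 4.2 6.1]
pics/t13.npz blue 96 h pct [2.2 3.7 4.7]
pics/t13.npz green 23 h pct [-2.5  2.1  2.9]
pics/t13.npz red 97 h pct [2.7 3.9 5.3]
changed px in bystander area 790 [233.27468354 333.02025316] expected orange cup spot 334,233
28.65 [-0.64  1.19  0.49] 0.001100722525849913
```

All the buttons are up, nothing else on the table has changed, and the arm is clear, so I'm handing in.

```bash
python3 -c "
from workcell import *
print(finish_job())"
```

```text
the job is handed in; nothing more can be done
None
```

The orange cup is on the cup rest and released, and I pressed blue, then green, one at a time. I handed the job in at about 28.7 s of the 58 s allowed. No verdict was reported.

**What I did:** I gripped the cup with the gripper leaning 53°, coming in between the jar and a teal cup. I carried it to the front of the machine and lowered it onto the rest until the force guard stopped the arm, less than 1 mm from the expected height. Then I opened the fingers and backed straight out. I pressed the buttons with the fingers closed, each time until the force reached about 15 N.

**Last checks:**
- **Cup:** it stands upright with a tilt under 0.01 rad, about 2 mm from the rest's centre.
- **Buttons:** blue and green each went down about 6–7 mm and came back up. Neither moved while the other was pressed, and red never moved. All three were up at the end.
- **Other objects:** in the scene camera, the only change around the bystanders was the orange cup's old spot. I did not measure each bystander's position separately.

**Where readings disagreed:**
- The top and scene cameras differed by about 4 mm. I averaged them, and the wrist camera agreed with that average to 1–2 mm.
- The top-camera cup fits were poor, so I did not use them.
- In the last wrist picture blue read low because the fingers partly hid it, and in the last top picture green did for lack of visible pixels. The scene camera showed both up.

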